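# Seat the level sensor and hold a vial over it

### The job

Set up a contact-free level reading: first put the flat sensor module into the pocket of the metal sensor nest and press it down with the fingers until it sits fully home. Then pick up the standing glass vial, carry it over the top of the upright metal splash guard without touching the guard, and finish holding the vial still and upright, centred over the seated module with about one centimetre of air under it; do not put it down or let go, the program ends while the gripper holds it there. Do not knock over or push about the rubber tube holder, the sample tube and the tube fitting.

Things in the scene. Friction and masses are not known exactly. Their poses are not given: they have to be found in the camera images.
- module_center (a point): Centre of the loose sensor module, a flat cream-white block with gold contacts on top, 36 mm (its x) by 50 mm (its y), 15 mm high over all; the solid that fingers meet is 36 x 50 x 13 mm. This point lies 6.5 mm above its underside; z up. It starts flat on the table to the right, right side up; either way round in the pocket is right.
- pocket (a point): Centre of the mouth of the nest's pocket, level with the block's top; z up, axes those of the block. The pocket is 40 mm (x) by 54 mm (y), 15 mm deep, dark-floored: 2 mm of play each side of the module, whose long side lies along y; seated, its top is level with the block's top and its centre 8.5 mm below this point. A module let go in line above it drops in, or nearly.
- vial_center (a point): Centre of the glass vial with white screw cap, standing on the table to the left beyond the guard: round, diameter 24 mm, 54 mm high; this point lies 27 mm above its underside; z is its axis, up. 18 g nominal. Gripped anywhere on the glass body (lower 41 mm). A long tube rotator, 176 mm high, stands nearer the robot, up to x = 0.40.
- guard_top (a point): Middle of the top edge of the splash guard: a fixed upright aluminium sheet 150 mm long (its x), 8 mm thick at the beaded top edge, 100 mm high, on a foot plate 60 mm wide. It stands between the vial and the nest, behind the balance (fixed, about 92 mm high). Its y axis points across the sheet toward the vial's side.
- holder_center (a point): Bystander: black round rubber tube holder, diameter 69 mm, 51 mm high, standing near the vial (the two may swap places). This point is half-way up.
- tube_center (a point): Bystander: sample tube with blue cap lying on the table, 102 mm long (its y), 21 mm thick. This point is its middle.
- fitting_center (a point): Bystander: small tube fitting lying on the table, 33 x 18 x 15 mm. This point is its middle.
- vial: The same glass vial; origin at the centre of its underside.
- module: The same sensor module; origin at the centre of its underside.
- nest: Sensor nest: fixed bare-metal block 120 mm (x) by 110 mm (y), 24 mm high, on a black foot 128 x 118 mm; origin at the centre of its underside, on the table. In the middle of each long side of its pocket a finger notch opens outward, 32 mm wide (y), 25 mm long (x), 9 mm deep. A tall fixed retort stand rises close behind it, from x = 0.62 on, y -0.1 to -0.32: come in from the near side.
- guard: The same guard; origin at the centre of its underside, on the table.
There are look-alikes about, which are no part of the job. There is more than one size of the module; the job needs the middle-sized.

How it is judged:
On the way, in this order (a step that is already met when the one before it is completed fails the run):
1. the module sits home in the pocket and the fingers have pressed on it (z of module_center in the frame of pocket below -0.0065 m and horizontal distance between module_center and pocket below 0.005 m and angle between the y axis of module_center and the y axis of pocket, either way round below 0.12 rad and angle between module_center's own z axis and vertical below 0.08 rad and contact force between the fingers and module above 1.5 N), for 0.05 s.
2. the vial passes the splash guard, wholly above its top edge (z of vial_center in the frame of guard_top above 0.027 m and y of vial_center in the frame of guard_top between -0.04 and 0.04 m and contact force between the fingers and vial above 0.3 N).
At the end, for the whole second after the job is handed in: The module sits home in the pocket (within 2 mm of full depth, level); the vial is held by the fingers, still, upright within 0.15 rad, its axis within 8 mm of the pocket's centre, its underside 3 to 20 mm above the module's top, touching neither module nor nest (z of vial_center in the frame of pocket between 0.03 and 0.047 m and horizontal distance between vial_center and pocket below 0.008 m and angle between vial_center's own z axis and vertical below 0.15 rad and linear speed of vial below 0.02 m/s and contact force between the fingers and vial above 0.3 N and contact force between vial and module below 0.05 N and contact force between vial and nest below 0.05 N and z of module_center in the frame of pocket below -0.0065 m and horizontal distance between module_center and pocket below 0.005 m and angle between the y axis of module_center and the y axis of pocket, either way round below 0.12 rad and angle between module_center's own z axis and vertical below 0.08 rad); the arm keeps its last pose, push and grip.
It fails at once if the splash guard is touched (contact force between guard and anything else above 0.5 N).
It fails at once if the vial is tipped over (angle between vial_center's own z axis and vertical above 0.6 rad).
It fails at once if the tube holder is pushed about (distance of holder_center from where it was at the start of the episode above 0.02 m or angle between holder_center's own z axis and vertical above 0.4 rad).
It fails at once if the sample tube is pushed about (distance of tube_center from where it was at the start of the episode above 0.03 m).
It fails at once if the tube fitting is pushed about (distance of fitting_center from where it was at the start of the episode above 0.03 m).
It also fails if it takes over 72 s, if anything falls off the work surface, if the arm or the gripper's body presses on something with over 40 N, if the wrist force passes 120 N, or if a joint passes its speed limit or range.

### The arm

A 7-joint arm with a two-finger parallel gripper is mounted at the origin on a cart in front of the work surface, level with it; the furniture and walls round the work are solid. World frame = base frame: x ahead of the robot, y to its left, z up, the work surface at z = 0. Lengths are in m, angles in rad, forces in N, time in s.
With the tool pointing down it reaches from about 0.425 to 0.875 m from the base axis. Payload 4.7 kg.
Tool frame: the origin (TCP) lies on the mounting face of the last link; the fingertips stand 182 mm ahead of it and the grasp point (between the pads) lies 164 mm ahead of it; z points along the fingers, y is the direction in which the jaws open and shut (so a half turn about z gives the same grasp; the last joint's range is limited). The gripper opens to 87 mm and grips with 3 to 60 N. Pads are 19 mm wide; open, the fingers measure 117 mm over their backs; the gripper's body (75 mm by 190 mm) begins 51 mm behind the grasp point.
Start: joints at [1.21, 0.321, -0.07, 1.45, 0.023, 1.371, -0.057], TCP at [0.238, -0.605, 0.405] pointing down, gripper open.
Joint ranges: [-2.86, 2.86], [-0.3, 2.09], [-1.38, 1.24], [0.06, 2.45], [-1.56, 4.7], [0.09, 2.05], [-2.69, 2.69]. Speed limits (rad/s): [2.57, 2.57, 3.14, 3.14, 3.14, 3.14, 3.14].

### API

Orientations are given as a rotation vector (axis times angle).
In Python, from bench import ctrl gives the robot as it stands. The module is installed in compiled form; this text tells all that it offers.
- The arm moves only by the tool play_rows, never from a script. Its argument "targets" is text: rows parted by semicolons, each of 7 numbers parted by spaces: the shift along the tool's x, y, z in cm, then the turn, a rotation vector about the tool's x, y, z in rad, then the opening, from -1 (shut) to 1 (fully open). In form: x y z ax ay az grip; .... A call has 1 to 20 rows; each row shifts and turns the pose as measured when the row begins, along the tool's axes as they then stand; what a row does not reach is not made up. A row lasts 1/8 s, in which the tool goes at most 62.5 mm and 10.7 degrees, less where a joint would pass 70% of its speed; a pose out of reach is approached as far as the arm can. A call is refused whole if a number of a shift passes 6.25 or a number of a turn 0.188, either way. A call with a gripper value outside its range is refused whole. The fingers move at their own pace and stop on an object; "newtons" is the grip in N (left out, the last holds). Time passes only in rows, so rows that do not move let the fingers close. It gives the time, the measured TCP pose, the force and the opening at its end, in the units of the state.
- ctrl.get_state(): the state, without advancing time (a new reading comes with each control period).
- ctrl.get_image(name): name is "side" or "top" or "wrist"; returns a dict with "pixels" (400x640x3 uint8, blue, green, red), "depth" (400x640 float32, m along the optical axis (not along the pixel's ray), 0 where there is no reading), "intrinsics" (3x3 intrinsics, pixels), "k1" (the pictures are not rectified: a ray, as slopes to the right and down, at radius r is drawn at 1 + k1 r^2 times it, then the intrinsics apply), "R" (3x3) and "t" (3): a world point X has camera coordinates R X + t. Camera axes: x right, y down, z forward; pixel columns grow to the right and rows downward; lengths in m; the calibration is good to about 2 mm. A picture is of the moment at which its call begins.
- ctrl.close_job(): hands the job in, once; it reports no verdict.
The state is a dict: "time": time; "joint_positions": joint angles; "qd": joint speeds; "joint_torque": joint torques, N m; "position": TCP position; "tool_rot": TCP orientation; "ft_force": force on the tool from outside, world axes, zero at the start; "torque": the same for the moment, N m; "grip_width": opening from 0.0 (shut) to 1.0 (fully open).
Only numpy, scipy, OpenCV 4.12 (cv2) and the standard library are available. Lean on these libraries where they do the work, as an engineer would, in place of code of your own. Each camera call takes 0.05 s, during which the arm holds its last target.

## Working session

There is one attempt and no reset: what is moved stays moved. The work goes in short steps, Python scripts to look and compute and a tool call to move; the robot and the scene stay as the last step left them, time stands still between calls to the robot, and variables do not carry over. Pictures are saved under pics/ and viewed, and the job is handed in when it is done.

Besides the shell and the picture viewer there is one more tool, called after "Call:" as name(argument=value, ...), one argument or row to a line, values as JSON. play_rows: Moves the arm, as the interface text tells. Its arguments: {"type":"object","properties":{"targets":{"type":"string"},"newtons":{"type":"number"}},"required":["targets"]}

```bash
mkdir -p pics; cat > h.py <<'E'
import numpy as np, cv2
from bench import ctrl
from scipy.spatial.transform import Rotation as Ro
def get(n):
    d=ctrl.get_image(n); return d
def ray(d,u,v):
    K=np.array(d["intrinsics"]);k1=d["k1"]
    x=(u-K[0,2])/K[0,0];y=(v-K[1,2])/K[1,1]
    p=np.array([x,y]);q=p.copy()
    for _ in range(20): q=p/(1+k1*(q@q))
    R=np.array(d["R"]);t=np.array(d["t"])
    return -R.T@t, R.T@np.array([q[0],q[1],1.])
def onz(d,u,v,z):
    c,r=ray(d,u,v); return c+r*(z-c[2])/r[2]
def dep(d,u,v):
    c,r=ray(d,u,v); return c+r*d["depth"][int(v),int(u)]
def cloud(d):
    K=np.array(d["intrinsics"]);H,W=d["depth"].shape
    u,v=np.meshgrid(np.arange(W),np.arange(H))
    x=(u-K[0,2])/K[0,0];y=(v-K[1,2])/K[1,1];a,b=x.copy(),y.copy()
    for _ in range(20):
        f=1+d["k1"]*(a*a+b*b);a=x/f;b=y/f
    z=d["depth"]
    P=np.stack([a*z,b*z,z],-1)
    return (P-np.array(d["t"]))@np.array(d["R"])
E
python3 - <<'E'
from h import *
s=ctrl.get_state();print({k:np.round(v,3).tolist() for k,v in s.items()})
for n in ["side","top","wrist"]:
    d=get(n);cv2.imwrite(f"pics/{n}0.png",d["pixels"]);print(n,np.round(-np.array(d["R"]).T@d["t"],3),np.round(d["R"],2).tolist(),d["intrinsics"][0][0])
E
```

```text
{'time': 0.0, 'joint_positions': [1.21, 0.322, -0.07, 1.452, 0.023, 1.371, -0.057], 'qd': [0.0, -0.001, 0.0, 0.001, -0.0, 0.001, 0.001], 'joint_torque': [0.001, -49.128, -0.404, -31.253, -0.064, 0.044, 0.0], 'position': [0.238, -0.605, 0.404], 'tool_rot': [-3.085, -0.585, 0.001], 'ft_force': [-0.613, 0.144, 0.338], 'torque': [-0.054, 0.024, 0.033], 'grip_width': 1.003}
side [ 0.248 -0.926  0.674] [[0.95, -0.33, -0.01], [-0.19, -0.52, -0.83], [0.26, 0.79, -0.55]] 402.0477365035895
top [ 0.418 -0.078  1.434] [[-0.0, -1.0, 0.02], [-1.0, 0.0, -0.08], [0.08, -0.02, -1.0]] 490.6202056561248
wrist [ 0.308 -0.578  0.385] [[0.37, -0.93, -0.0], [-0.89, -0.35, 0.28], [-0.26, -0.1, -0.96]] 298.3257231578493
```

View pics/side0.png

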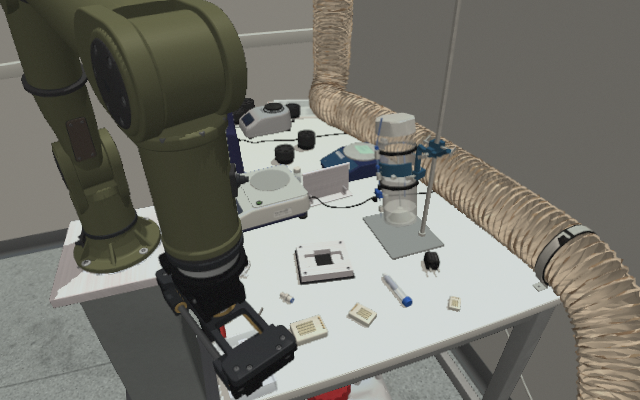

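View pics/top0.png

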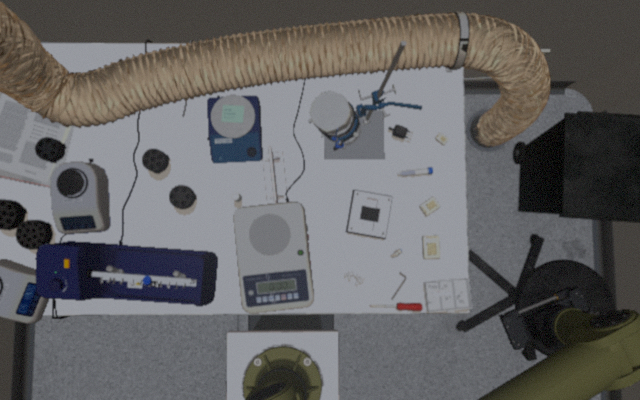

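View pics/wrist0.png

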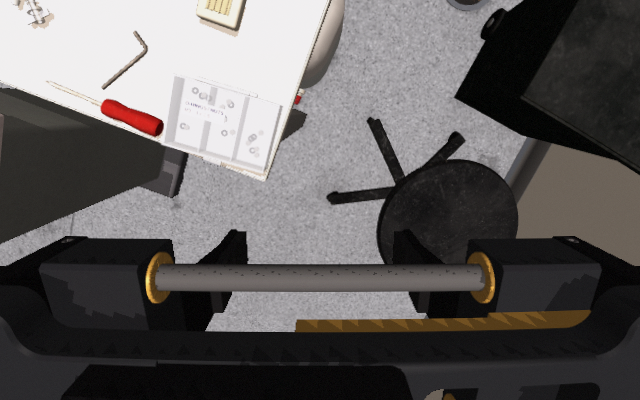

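```bash
python3 - <<'E'
from h import *
a=cv2.imread("pics/top0.png")
cv2.imwrite("pics/topR.png",cv2.resize(a[110:310,320:480],None,fx=3.7,fy=3,interpolation=3)[:, :])
cv2.imwrite("pics/topR.png",cv2.resize(a[120:270,330:470],None,fx=4,fy=4,interpolation=3))
cv2.imwrite("pics/topL.png",cv2.resize(a[80:230,130:320],None,fx=4,fy=4,interpolation=3))
b=cv2.imread("pics/side0.png")
cv2.imwrite("pics/sideL.png",cv2.resize(b[90:230,230:420],None,fx=4,fy=4,interpolation=3))
d=get("top")
for n,u,v in [("big",431,247),("mid",429,206),("small",441,139),("nest",370,214),("vial?",238,200),("hA",182,197),("hB",155,160),("guard",275,175),("g1",272,152),("g2",281,200),("tube",415,171),("fit",396,253),("rot",210,280),("bal",270,240)]:
    print(n,np.round(dep(d,u,v),3),np.round(onz(d,u,v,0.0),3))
E
```

```text
big [ 0.39  -0.43   0.015] [ 0.39  -0.434  0.   ]
mid [ 0.508 -0.426  0.02 ] [ 0.51  -0.431  0.   ]
small [ 0.706 -0.467  0.013] [ 0.709 -0.47   0.   ]
nest [ 0.486 -0.255  0.012] [ 0.486 -0.257  0.   ]
vial? [0.526 0.125 0.032] [0.528 0.129 0.   ]
hA [0.533 0.28  0.046] [0.537 0.292 0.   ]
hB [0.643 0.366 0.023] [0.646 0.373 0.   ]
guard [0.601 0.021 0.006] [0.602 0.022 0.   ]
g1 [0.669 0.03  0.004] [0.67  0.031 0.   ]
g2 [0.528 0.004 0.006] [0.528 0.004 0.   ]
tube [ 0.611 -0.387  0.018] [ 0.613 -0.391  0.   ]
fit [ 0.373 -0.328  0.018] [ 0.373 -0.331  0.   ]
rot [0.304 0.192 0.08 ] [0.297 0.208 0.   ]
bal [0.412 0.028 0.088] [0.411 0.035 0.   ]
```

View pics/topR.png

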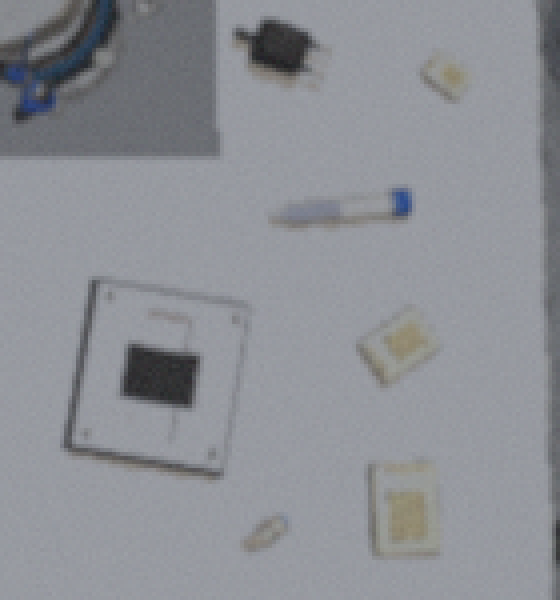

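View pics/topL.png

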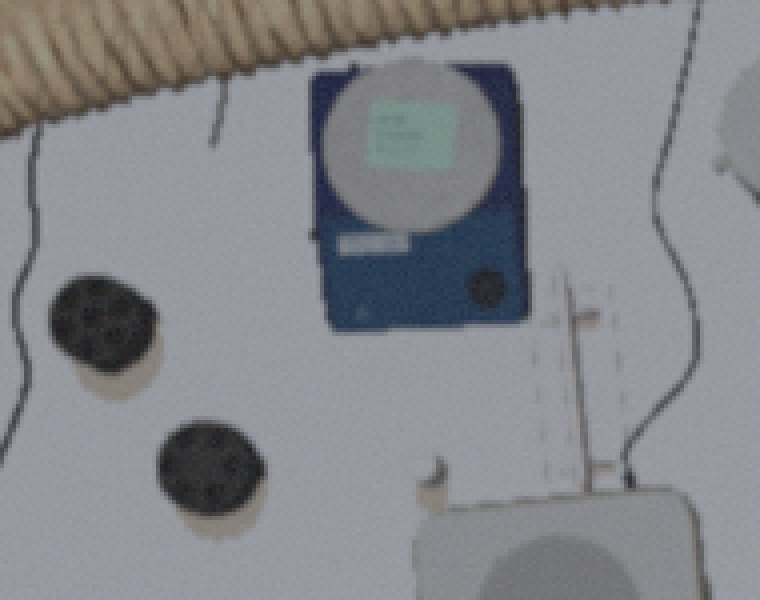

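View pics/sideL.png

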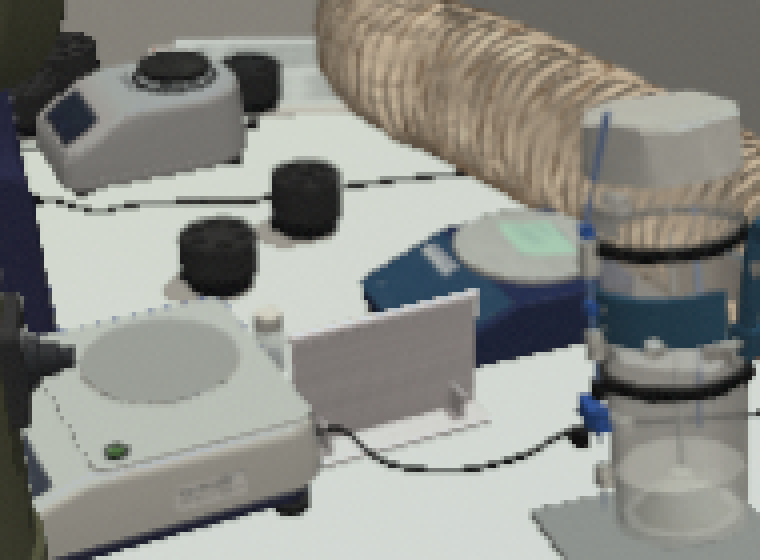

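```bash
python3 - <<'E'
from h import *
d=get("top");im=d["pixels"].astype(int)
hsv=cv2.cvtColor(d["pixels"],cv2.COLOR_BGR2HSV)
# module mid
b,g,r=im[...,0],im[...,1],im[...,2]
m=((r-b)>12).astype(np.uint8); 
def comp(m,box,name,z):
    u0,v0,u1,v1=box; k=np.zeros_like(m);k[v0:v1,u0:u1]=m[v0:v1,u0:u1]
    n,l,s,c=cv2.connectedComponentsWithStats(k)
    i=1+np.argmax(s[1:,4]); cn,_=cv2.findContours((l==i).astype(np.uint8),0,2)
    pts=np.array([onz(d,u,v,z)[:2] for u,v in cn[0][:,0]],np.float32)
    R=cv2.minAreaRect(pts);bp=cv2.boxPoints(R)
    print(name,s[i],np.round(R[0],4),np.round(R[1],4),R[2]);print(np.round(bp,3).tolist())
comp(m,(415,190,445,222),"mid",0.013)
comp(m,(415,228,445,265),"big",0.013)
comp((im.max(2)<80).astype(np.uint8),(350,195,390,235),"pocket",0.018)
P=cloud(d)
# balance and guard
for nm,lo,hi,zl,zh in [("bal",(.2,-.12),(.62,.16),.075,.11),("guard",(.5,-.03),(.72,.08),.08,.12),("blue",(.55,.04),(.9,.3),.03,.15),("hold",(.4,.2),(.75,.45),.03,.08),("rot",(.2,.05),(.5,.5),.1,.25)]:
    q=P[(P[...,0]>lo[0])&(P[...,0]<hi[0])&(P[...,1]>lo[1])&(P[...,1]<hi[1])&(P[...,2]>zl)&(P[...,2]<zh)]
    print(nm,len(q),np.round(np.percentile(q,[0,2,50,98,100],axis=0),3).tolist() if len(q) else "")
E
```

```text
mid [426 201  11   9  61] [ 0.5117 -0.4333] [0.0204 0.025 ] 44.30752182006836
[[0.4959999918937683, -0.4309999942779541], [0.5130000114440918, -0.4490000009536743], [0.527999997138977, -0.4350000023841858], [0.5099999904632568, -0.4169999957084656]]
big [427 243  10  12 111] [ 0.3857 -0.4319] [0.0264 0.0316] 89.83891296386719
[[0.3700000047683716, -0.4449999928474426], [0.4009999930858612, -0.4449999928474426], [0.4020000100135803, -0.4189999997615814], [0.3700000047683716, -0.4189999997615814]]
pocket [361 207  18  14 201] [ 0.4866 -0.253 ] [0.0483 0.0342] 81.13021850585938
[[0.4659999907016754, -0.27399998903274536], [0.5, -0.27900001406669617], [0.5070000290870667, -0.23199999332427979], [0.4729999899864197, -0.22699999809265137]]
bal 3483 [[0.316, -0.072, 0.075], [0.341, -0.061, 0.075], [0.426, 0.026, 0.08], [0.554, 0.119, 0.098], [0.62, 0.129, 0.107]]
guard 177 [[0.502, -0.028, 0.08], [0.504, -0.014, 0.08], [0.584, 0.023, 0.099], [0.664, 0.034, 0.105], [0.667, 0.054, 0.107]]
blue 6425 [[0.55, 0.04, 0.03], [0.641, 0.053, 0.033], [0.805, 0.149, 0.075], [0.892, 0.29, 0.149], [0.9, 0.3, 0.15]]
hold 944 [[0.502, 0.2, 0.03], [0.505, 0.202, 0.031], [0.617, 0.309, 0.051], [0.732, 0.388, 0.063], [0.749, 0.393, 0.07]]
rot 1555 [[0.242, 0.063, 0.1], [0.251, 0.189, 0.102], [0.316, 0.266, 0.147], [0.384, 0.499, 0.179], [0.447, 0.5, 0.182]]
```

```bash
cat >> h.py <<'E'
def down(psi):
    psi=np.deg2rad(psi);c,s=np.cos(psi),np.sin(psi)
    return np.array([[c,s,0],[s,-c,0],[0,0,-1.]])
def cur():
    s=ctrl.get_state();return np.array(s["position"]),Ro.from_rotvec(s["tool_rot"]).as_matrix(),s
def plan(p,Rm,n,g=1,show=True):
    p0,R0,_=cur();p=np.array(p)
    w=Ro.from_matrix(R0.T@Rm).as_rotvec()/n
    out=[];R=R0
    for i in range(n):
        dl=R.T@((p-p0)/n)*100
        out.append("%.2f %.2f %.2f %.3f %.3f %.3f %g"%(*dl,*w,g)); R=R@Ro.from_rotvec(w).as_matrix()
    print("; ".join(out))
def rep():
    p,R,s=cur()
    print("t",round(s["time"],2),"p",np.round(p,4),"psi",round(np.degrees(np.arctan2(R[1,0],R[0,0])),2),"zax",np.round(R[:,2],3),"F",np.round(s["ft_force"],2),"g",round(s["grip_width"],3),"q",np.round(s["joint_positions"],2))
E
python3 -c "
from h import *
plan([.54,-.47,.33],down(130),12);rep()"
```

```text
2.75 -0.12 0.62 -0.000 -0.000 -0.158 1; 2.74 0.31 0.62 -0.000 -0.000 -0.158 1; 2.66 0.74 0.62 -0.000 -0.000 -0.158 1; 2.51 1.15 0.62 -0.000 -0.000 -0.158 1; 2.30 1.53 0.62 -0.000 -0.000 -0.158 1; 2.03 1.87 0.62 -0.000 -0.000 -0.158 1; 1.71 2.16 0.62 -0.000 -0.000 -0.158 1; 1.35 2.41 0.62 -0.000 -0.000 -0.158 1; 0.95 2.59 0.62 -0.000 -0.000 -0.158 1; 0.53 2.70 0.62 -0.000 -0.000 -0.158 1; 0.10 2.76 0.62 -0.000 -0.000 -0.158 1; -0.33 2.74 0.62 -0.000 -0.000 -0.158 1
t 0.25 p [ 0.2379 -0.6048  0.4042] psi 21.47 zax [-0.     0.001 -1.   ] F [0.09 0.15 0.14] g 0.999 q [ 1.21  0.32 -0.07  1.45  0.02  1.37 -0.06]
```

Candidates in the top view:
- **Modules:** (431,247) is large at about 0.045–0.065 m, (429,206) is middle-sized at about 36×50 mm, and (441,139) is small. I choose (429,206); the crop confirms its relative size.
- **Vial:** (238,200), behind the balance. The balance and stand glassware are not vials.
- **Holders:** (182,197) and (155,160), plus ones further left.

Call:
play_rows(
  targets="2.75 -0.1 0.6 0 0 -0.158 1; 2.75 0.3 0.6 0 0 -0.158 1; 2.65 0.75 0.6 0 0 -0.158 1; 2.5 1.15 0.6 0 0 -0.158 1; 2.3 1.5 0.6 0 0 -0.158 1; 2.0 1.9 0.6 0 0 -0.158 1; 1.7 2.15 0.6 0 0 -0.158 1; 1.35 2.4 0.6 0 0 -0.158 1; 0.95 2.6 0.6 0 0 -0.158 1; 0.5 2.7 0.6 0 0 -0.158 1; 0.1 2.75 0.6 0 0 -0.158 1; -0.3 2.75 0.6 0 0 -0.158 1; 0 0 0 0 0 0 1; 0 0 0 0 0 0 1",
)

```text
time: 2.0
position: [0.5421, -0.46, 0.3266]
tool_rot: [-1.245, -2.878, -0.001]
ft_force: [0.1, -0.2, 0.3]
grip_width: 1.004
```

```bash
python3 -c "
from h import *
rep();d=get('wrist');cv2.imwrite('pics/w1.png',d['pixels'])"
```

```text
t 2.0 p [ 0.5421 -0.46    0.3266] psi 133.22 zax [-0.005  0.003 -1.   ] F [ 0.1  -0.24  0.33] g 1.004 q [ 0.99  0.54 -0.47  1.36  0.24  1.31  1.27]
```

View pics/w1.png

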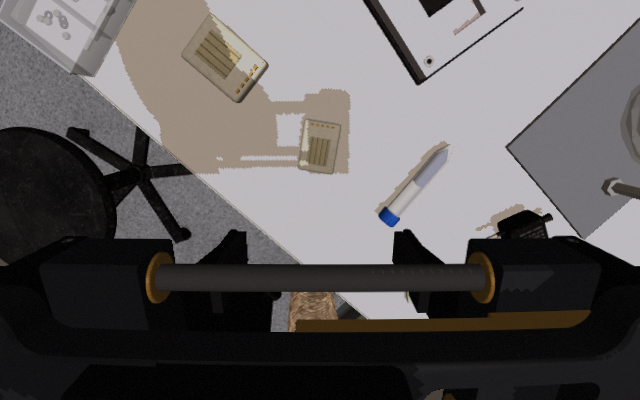

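The middle module is at pixel (320,145), upper face clear. The tube is at (415,185) and the large module at (225,58).

```bash
python3 - <<'E'
from h import *
d=get('wrist');im=d['pixels'];P=cloud(d)
c=im[100:190,270:370]
cv2.imwrite('pics/w1c.png',cv2.resize(c,None,fx=6,fy=6,interpolation=3))
q=P[100:190,270:370]
m=((q[...,2]>0.008)&(q[...,2]<0.03)).astype(np.uint8)
m=cv2.morphologyEx(m,cv2.MORPH_OPEN,np.ones((3,3),np.uint8))
n,l,s,_=cv2.connectedComponentsWithStats(m);i=1+np.argmax(s[1:,4]);print(s[i])
pts=q[l==i];print(np.round(np.percentile(pts[:,2],[5,50,95]),4))
top=pts[pts[:,2]>0.010]
R=cv2.minAreaRect(top[:,:2].astype(np.float32));print(R)
print(np.round(np.median(P[60:100,330:370,2]),4))
E
```

```text
[  27   20   43   54 1821]
[0.0126 0.0141 0.0156]
((0.5094083547592163, -0.4289900064468384), (0.03590404614806175, 0.049223512411117554), 33.8128662109375)
0.001
```

View pics/w1c.png

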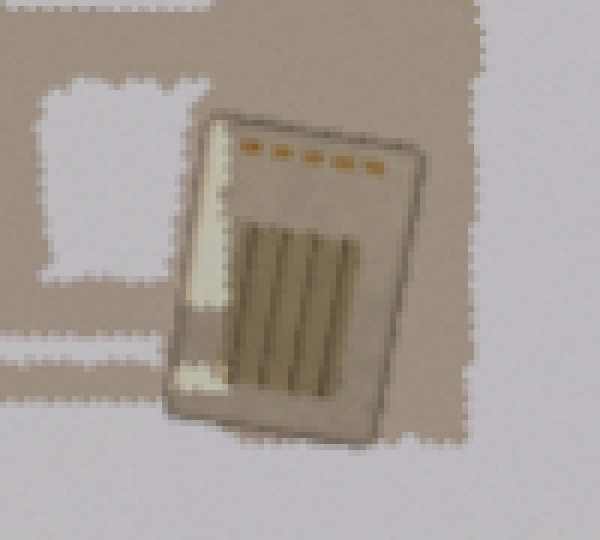

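```bash
python3 -c "
from h import *
plan([.5094,-.429,.23],down(123.8),4)"
```

```text
1.11 -0.06 2.43 -0.000 -0.001 0.041 1; 1.11 -0.11 2.43 -0.000 -0.001 0.041 1; 1.11 -0.16 2.42 -0.000 -0.001 0.041 1; 1.10 -0.20 2.42 -0.000 -0.001 0.041 1
```

Call:
play_rows(
  targets="1.1 -0.05 2.4 0 0 0.041 1; 1.1 -0.1 2.4 0 0 0.041 1; 1.1 -0.15 2.4 0 0 0.041 1; 1.1 -0.2 2.4 0 0 0.041 1; 0 0 0 0 0 0 1; 0 0 0 0 0 0 1",
)

```text
time: 2.85
position: [0.5038, -0.4352, 0.233]
tool_rot: [1.508, 2.755, -0.01]
ft_force: [0.4, -0.7, 0.5]
grip_width: 0.999
```

```bash
python3 -c "
from h import *
rep();plan([.5094,-.429,.188],down(123.8),3)
d=get('wrist');cv2.imwrite('pics/w2.png',d['pixels'])"
```

```text
t 2.85 p [ 0.5038 -0.4352  0.233 ] psi 122.62 zax [-0.002 -0.006 -1.   ] F [ 0.41 -0.74  0.49] g 0.999 q [ 1.    0.52 -0.43  1.58  0.24  1.1   1.08]
0.08 0.28 1.50 -0.002 0.001 -0.007 1; 0.08 0.27 1.50 -0.002 0.001 -0.007 1; 0.07 0.27 1.50 -0.002 0.001 -0.007 1
```

View pics/w2.png

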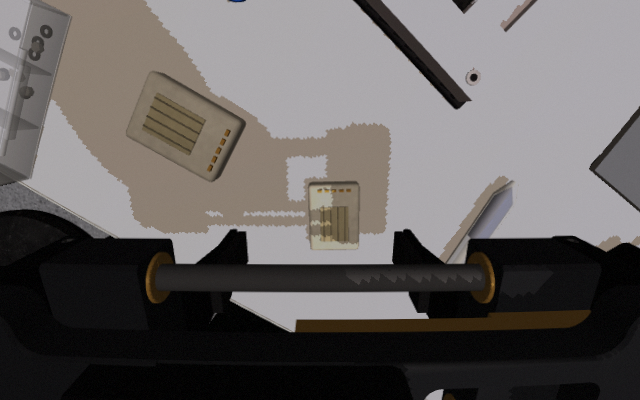

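Call:
play_rows(
  targets="0.15 0.5 1.0 0 0 -0.015 1; 0.1 0.4 1.0 0 0 -0.01 1; 0 0 1.0 0 0 0 1; 0 0 0 0 0 0 1",
)

```text
time: 3.4
position: [0.5115, -0.4284, 0.2023]
tool_rot: [1.469, 2.773, -0.01]
ft_force: [-0.4, -0.1, 0.0]
grip_width: 1.0
```

```bash
python3 -c "
from h import *
rep();plan([.5094,-.429,.188],down(123.8),2)"
```

```text
t 3.4 p [ 0.5115 -0.4284  0.2023] psi 124.18 zax [-0.    -0.007 -1.   ] F [-0.42 -0.1   0.02] g 1.0 q [ 0.98  0.55 -0.43  1.6   0.26  1.04  1.07]
0.04 -0.10 0.72 -0.002 0.003 0.003 1; 0.04 -0.10 0.72 -0.002 0.003 0.003 1
```

Call:
play_rows(
  targets="0.05 -0.1 0.7 0 0 0 1; 0.05 -0.1 0.7 0 0 0 1; 0 0 0.1 0 0 0 1; 0 0 0 0 0 0 0",
  newtons=15,
)

```text
time: 3.9
position: [0.509, -0.4292, 0.1863]
tool_rot: [1.47, 2.773, -0.01]
ft_force: [-0.4, -0.2, -0.6]
grip_width: 0.95
```

```bash
python3 -c "
from h import *
rep()"
```

```text
t 3.9 p [ 0.509  -0.4292  0.1863] psi 124.15 zax [-0.    -0.007 -1.   ] F [-0.37 -0.23 -0.65] g 0.95 q [ 0.98  0.57 -0.42  1.61  0.27  1.02  1.07]
```

Tips are 4 mm above the table. Now I close and lift.

Call:
play_rows(
  targets="0 0 0 0 0 0 -1; 0 0 0 0 0 0 -1; 0 0 0 0 0 0 -1; 0 0 0 0 0 0 -1; 0 0 0 0 0 0 -1; 0 0 0 0 0 0 -1; 0 0 0 0 0 0 -1; 0 0 0 0 0 0 -1",
)

```text
time: 4.9
position: [0.5093, -0.4294, 0.1872]
tool_rot: [1.469, 2.772, -0.011]
ft_force: [0.2, -0.4, -0.4]
grip_width: 0.407
```

```bash
python3 -c "
from h import *
rep()"
```

```text
t 4.9 p [ 0.5093 -0.4294  0.1872] psi 124.15 zax [ 0.001 -0.008 -1.   ] F [ 0.16 -0.37 -0.35] g 0.407 q [ 0.98  0.57 -0.42  1.61  0.27  1.02  1.07]
```

```bash
python3 -c "
from h import *
plan([.5093,-.4294,.28],down(124),4,-1);plan([.475,-.315,.32],down(81),7,-1)"
```

```text
-0.02 -0.01 -2.32 -0.001 0.002 0.001 -1; -0.01 -0.01 -2.32 -0.001 0.002 0.001 -1; -0.01 -0.01 -2.32 -0.001 0.002 0.001 -1; -0.00 -0.00 -2.32 -0.001 0.002 0.001 -1
1.61 0.50 -1.91 -0.000 0.001 0.108 -1; 1.66 0.33 -1.91 -0.000 0.001 0.108 -1; 1.69 0.15 -1.91 -0.000 0.001 0.108 -1; 1.70 -0.03 -1.91 -0.000 0.001 0.108 -1; 1.69 -0.22 -1.90 -0.000 0.001 0.108 -1; 1.66 -0.40 -1.90 -0.000 0.001 0.108 -1; 1.61 -0.57 -1.90 -0.000 0.001 0.108 -1
```

Call:
play_rows(
  targets="0 0 -2.3 0 0 0 -1; 0 0 -2.3 0 0 0 -1; 0 0 -2.3 0 0 0 -1; 0 0 -2.3 0 0 0 -1; 1.6 0.5 -0.6 0 0 0.108 -1; 1.65 0.3 -0.6 0 0 0.108 -1; 1.7 0.15 -0.6 0 0 0.108 -1; 1.7 0 -0.6 0 0 0.108 -1; 1.7 -0.2 -0.6 0 0 0.108 -1; 1.65 -0.4 -0.6 0 0 0.108 -1; 1.6 -0.6 -0.6 0 0 0.108 -1; 0 0 0 0 0 0 -1; 0 0 0 0 0 0 -1",
)

```text
time: 6.52
position: [0.4771, -0.31, 0.3453]
tool_rot: [2.39, 1.995, -0.001]
ft_force: [0.7, -0.3, -0.9]
grip_width: 0.411
```

```bash
python3 -c "
from h import *
rep()
d=get('wrist');cv2.imwrite('pics/w3.png',d['pixels'])"
```

```text
t 6.53 p [ 0.4771 -0.31    0.3453] psi 79.7 zax [ 0.018 -0.022 -1.   ] F [ 0.66 -0.31 -0.93] g 0.411 q [ 0.88  0.2  -0.4   1.74  0.1   1.2   0.28]
```

View pics/w3.png

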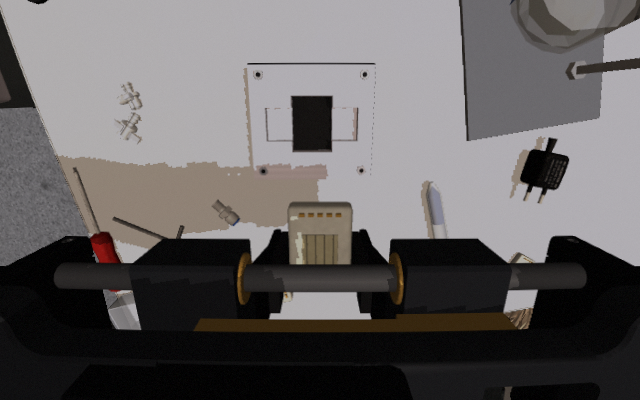

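The nest is at (312,120) with its dark pocket and both notches visible. The module is held between the fingers at (320,235).

```bash
python3 - <<'E'
from h import *
d=get('wrist');im=d['pixels'];P=cloud(d)
sub=np.zeros(im.shape[:2],bool);sub[55:185,235:385]=1
m=(sub&(P[...,2]>0.019)&(P[...,2]<0.03)).astype(np.uint8)
m=cv2.morphologyEx(m,cv2.MORPH_OPEN,np.ones((3,3),np.uint8))
n,l,s,_=cv2.connectedComponentsWithStats(m);i=1+np.argmax(s[1:,4]);print(s[i])
pts=P[l==i];print(np.round(np.percentile(pts[:,2],[5,50,95]),4));print("block",cv2.minAreaRect(pts[:,:2].astype(np.float32)))
dk=(sub&(im.max(2)<70)).astype(np.uint8);dk[:, :288]=0;dk[:,336:]=0;dk[:92]=0;dk[156:]=0
n,l,s,_=cv2.connectedComponentsWithStats(dk);i=1+np.argmax(s[1:,4]);print(s[i])
cn,_=cv2.findContours((l==i).astype(np.uint8),0,2)
for z in(.009,.024):
    q=np.array([onz(d,u,v,z)[:2] for u,v in cn[0][:,0]],np.float32);print("pocket",z,cv2.minAreaRect(q))
print("floor z",np.median(P[110:140,300:325,2]))
cv2.imwrite('pics/w3c.png',cv2.resize(im[55:185,235:385],None,fx=5,fy=4.6,interpolation=3))
# module pose in grip
sub=np.zeros(im.shape[:2],bool);sub[195:262,285:355]=1
mm=sub&(P[...,2]>.12)
q=P[mm];print(np.round(np.percentile(q,[5,50,95],axis=0),4))
# screw holes
p0,R,_=cur();print("tcp-tool pts corners", [np.round(R.T@(onz(d,u,v,0.16)-p0),4).tolist() for u,v in [(289,204),(351,204)]])
E
```

```text
[  247    65   129   115 10116]
[0.0237 0.025  0.0262]
block ((0.4864138066768646, -0.25199389457702637), (0.10932553559541702, 0.12093748897314072), 79.80569458007812)
[ 292   96   40   56 2134]
pocket 0.009 ((0.4865957796573639, -0.2525648772716522), (0.05551949515938759, 0.040072325617074966), 79.81371307373047)
pocket 0.024 ((0.48680296540260315, -0.2517867386341095), (0.05288257077336311, 0.03816904500126839), 79.81372833251953)
floor z 0.010288407710249482
[[ 0.4648 -0.318   0.1667]
 [ 0.4824 -0.302   0.1721]
 [ 0.4986 -0.287   0.1742]]
tcp-tool pts corners [[0.0244, -0.0178, 0.184], [0.0242, 0.0183, 0.1848]]
```

View pics/w3c.png

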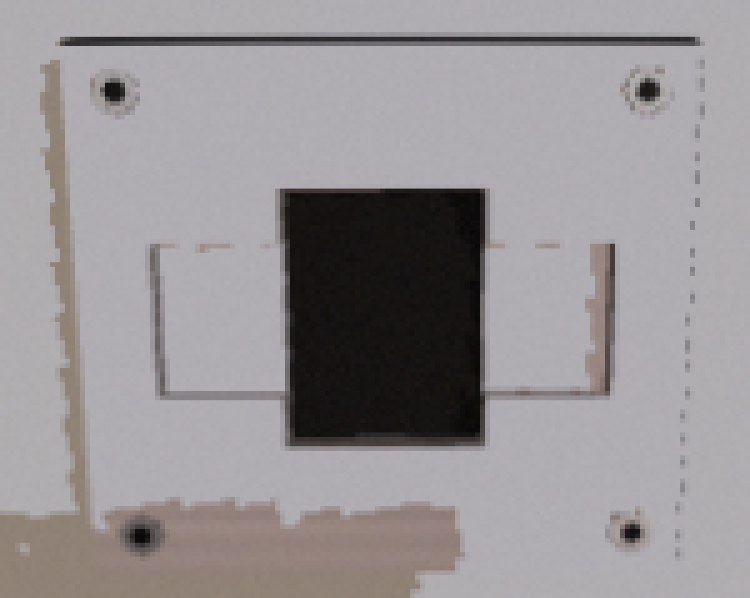

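```bash
python3 -c "
from h import *
plan([.4866,-.2523,.24],down(79.8),5,-1)"
```

```text
1.21 -0.07 2.07 0.004 0.004 -0.000 -1; 1.20 -0.06 2.08 0.004 0.004 -0.000 -1; 1.19 -0.05 2.08 0.004 0.004 -0.000 -1; 1.18 -0.04 2.09 0.004 0.004 -0.000 -1; 1.18 -0.03 2.09 0.004 0.004 -0.000 -1
```

Call:
play_rows(
  targets="1.2 -0.05 2.05 0.004 0.004 0 -1; 1.2 -0.05 2.05 0.004 0.004 0 -1; 1.2 -0.05 2.05 0.004 0.004 0 -1; 1.2 -0.05 2.05 0.004 0.004 0 -1; 1.2 -0.05 2.05 0.004 0.004 0 -1; 0 0 0 0 0 0 -1; 0 0 0 0 0 0 -1",
)

```text
time: 7.5
position: [0.4847, -0.2472, 0.229]
tool_rot: [-2.399, -2.006, -0.002]
ft_force: [0.6, -0.4, -0.6]
grip_width: 0.414
```

```bash
python3 -c "
from h import *
rep();plan([.4866,-.2523,.22],down(79.8),1,-1)"
```

```text
t 7.5 p [ 0.4847 -0.2472  0.229 ] psi 79.8 zax [-0.008  0.012 -1.   ] F [ 0.6  -0.45 -0.55] g 0.414 q [ 0.81  0.29 -0.43  1.89  0.13  1.    0.14]
-0.47 0.28 0.89 -0.010 -0.010 0.000 -1
```

Call:
play_rows(
  targets="-0.45 0.3 0.5 -0.01 -0.01 0 -1; 0 0 0 0 0 0 -1; 0 0 0 0 0 0 -1",
)

```text
time: 7.88
position: [0.4873, -0.2541, 0.225]
tool_rot: [2.409, 2.011, 0.001]
ft_force: [-0.4, 0.1, 0.1]
grip_width: 0.41
```

```bash
python3 -c "
from h import *
rep();plan([.4866,-.2523,.22],down(79.8),1,-1)
d=get('wrist');cv2.imwrite('pics/w4.png',d['pixels'])"
```

```text
t 7.88 p [ 0.4873 -0.2541  0.225 ] psi 79.7 zax [ 0.003 -0.003 -1.   ] F [-0.36  0.08  0.09] g 0.41 q [ 0.81  0.3  -0.42  1.89  0.15  0.98  0.14]
0.17 -0.10 0.50 0.003 0.002 -0.002 -1
```

View pics/w4.png

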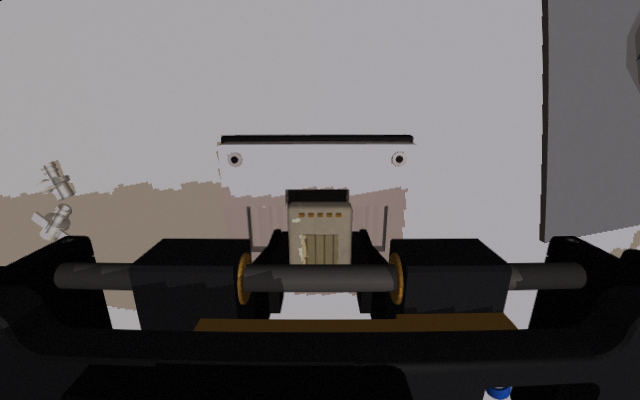

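Call:
play_rows(
  targets="0.14 -0.08 0.5 0.003 0.002 0 -1; 0 0 0.5 0 0 0 -1; 0 0 0 0 0 0 -1; 0 0 0 0 0 0 -1",
)

```text
time: 8.43
position: [0.4867, -0.2525, 0.2145]
tool_rot: [2.412, 2.013, -0.0]
ft_force: [0.7, -0.1, -0.2]
grip_width: 0.414
```

```bash
python3 -c "
from h import *
rep();plan([.4866,-.2523,.2],down(79.8),2,-1)"
```

```text
t 8.43 p [ 0.4867 -0.2525  0.2145] psi 79.7 zax [ 0. -0. -1.] F [ 0.71 -0.12 -0.18] g 0.414 q [ 0.8   0.31 -0.42  1.9   0.15  0.96  0.13]
0.01 -0.01 0.72 0.000 0.000 -0.001 -1; 0.01 -0.01 0.72 0.000 0.000 -0.001 -1
```

Call:
play_rows(
  targets="0 0 0.5 0 0 0 -1; 0 0 0.5 0 0 0 -1; 0 0 0.4 0 0 0 -1; 0 0 0 0 0 0 -1",
)

```text
time: 8.93
position: [0.4866, -0.2525, 0.1993]
tool_rot: [-2.412, -2.013, 0.0]
ft_force: [-0.0, 0.1, -0.3]
grip_width: 0.408
```

```bash
python3 -c "
from h import *
rep()"
```

```text
t 8.93 p [ 0.4866 -0.2525  0.1993] psi 79.69 zax [-0. -0. -1.] F [-0.04  0.12 -0.31] g 0.408 q [ 0.8   0.33 -0.42  1.91  0.17  0.94  0.12]
```

Call:
play_rows(
  targets="0 0 0 0 0 0 0.1; 0 0 0 0 0 0 0.1; 0 0 0 0 0 0 0.1; 0 0 -1 0 0 0 0.1; 0 0 -2 0 0 0 0.1; 0 0 -2 0 0 0 -1; 0 0 0 0 0 0 -1; 0 0 0 0 0 0 -1; 0 0 0 0 0 0 -1; 0 0 0 0 0 0 -1; 0 0 0 0 0 0 -1",
)

```text
time: 10.3
position: [0.4864, -0.2523, 0.2513]
tool_rot: [-2.411, -2.013, 0.0]
ft_force: [0.1, -0.2, 0.3]
grip_width: 0.021
```

```bash
python3 -c "
from h import *
rep()
d=get('wrist');cv2.imwrite('pics/w5.png',d['pixels'])"
```

```text
t 10.3 p [ 0.4864 -0.2523  0.2513] psi 79.71 zax [-0.001  0.    -1.   ] F [ 0.13 -0.2   0.3 ] g 0.021 q [ 0.81  0.27 -0.43  1.87  0.13  1.04  0.15]
```

View pics/w5.png

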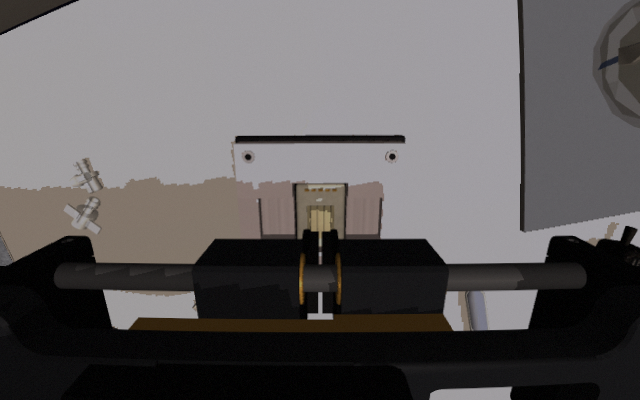

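The module lies in the pocket at (320,205), flush-looking. Now I press it with the closed fingers.

Call:
play_rows(
  targets="0 0 1.5 0 0 0 -1; 0 0 1.5 0 0 0 -1; 0 0 0.9 0 0 0 -1; 0 0 0.2 0 0 0 -1; 0 0 0.2 0 0 0 -1",
)

```text
time: 10.98
position: [0.486, -0.2521, 0.2046]
tool_rot: [-2.41, -2.011, 0.002]
ft_force: [-4.2, 2.3, 18.4]
grip_width: 0.011
```

Call:
play_rows(
  targets="0 0 0.3 0 0 0 -1; 0 0 0.3 0 0 0 -1; 0 0 0.3 0 0 0 -1",
)

```text
time: 11.35
position: [0.4867, -0.2517, 0.2046]
tool_rot: [-2.409, -2.01, 0.009]
ft_force: [-7.9, 3.7, 19.6]
grip_width: 0.0
```

Call:
play_rows(
  targets="0 0 -1 0 0 0 -1; 0 0 -3 0 0 0 -1; -2 0 -4 0 0 0 -1; -2 0 -4 0 0 0 -1; 0 0 0 0 0 0 1; 0 0 0 0 0 0 1",
)

```text
time: 12.1
position: [0.4811, -0.2914, 0.3312]
tool_rot: [2.409, 2.014, -0.006]
ft_force: [0.0, 0.5, -0.3]
grip_width: 0.151
```

```bash
python3 - <<'E'
from h import *
rep()
d=get('wrist');im=d['pixels'];cv2.imwrite('pics/w6.png',im);P=cloud(d)
q=P[(abs(P[...,0]-.4866)<.012)&(abs(P[...,1]+.2523)<.018)]
print("module z",len(q),np.round(np.percentile(q[:,2],[5,50,95]),4))
A=np.c_[q[:,:2]-[.4866,-.2523],np.ones(len(q))];print("plane",np.linalg.lstsq(A,q[:,2],rcond=None)[0])
b=P[(np.hypot(P[...,0]-.4866,P[...,1]+.2523)<.055)&(P[...,2]>.02)];print("block z",np.median(b[:,2]))
E
```

```text
t 12.1 p [ 0.4811 -0.2914  0.3312] psi 79.79 zax [-0.002 -0.003 -1.   ] F [ 0.03  0.49 -0.34] g 0.151 q [ 0.87  0.21 -0.42  1.76  0.1   1.2   0.24]
module z 13042 [0.0239 0.2568 0.2699]
plane [-1.43944298 -7.88527041  0.13939273]
block z 0.24812235359611468
```

View pics/w6.png

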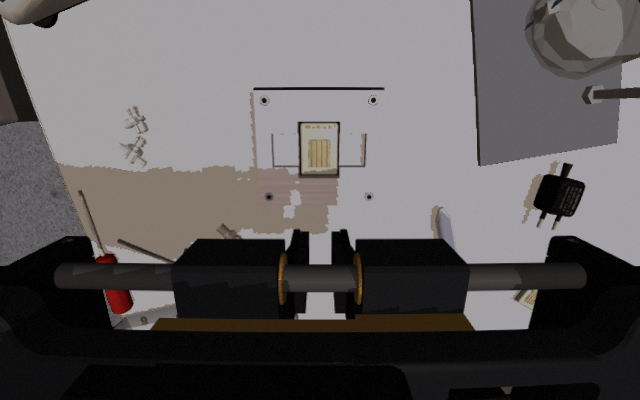

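```bash
python3 - <<'E'
from h import *
d=get('wrist');P=cloud(d);im=d['pixels'];S=P[85:200,255:385].reshape(-1,3)
q=P[126:174,302:337].reshape(-1,3)
print("module z",np.round(np.percentile(q[:,2],[5,50,95]),4))
A=np.c_[q[:,:2]-[.4866,-.2523],np.ones(len(q))];print("plane",np.linalg.lstsq(A,q[:,2],rcond=None)[0])
print("block",np.median(P[100:118,280:360,2]),np.median(P[182:195,285:350,2]))
i=im.astype(int);print((i[...,2]-i[...,0])[140:150,320:324].mean())
# gold bounding
m=(np.abs(S[:,0]-.4866)<.04)
# corners by eye of module top
c=np.array([onz(d,u,v,.022)[:2] for u,v in [(300,123),(339,122),(300,176),(339,176)]]);print(c.mean(0))
# top-camera view of vial region
d=get('top');cv2.imwrite('pics/t2.png',cv2.resize(d['pixels'][100:260,140:320],None,fx=4,fy=3.7,interpolation=3))
E
```

```text
module z [0.0219 0.0232 0.0246]
plane [0.03211755 0.17134836 0.02397962]
block 0.02505111364252295 0.024894565701328794
47.65
[ 0.48755804 -0.25250138]
```

View pics/t2.png

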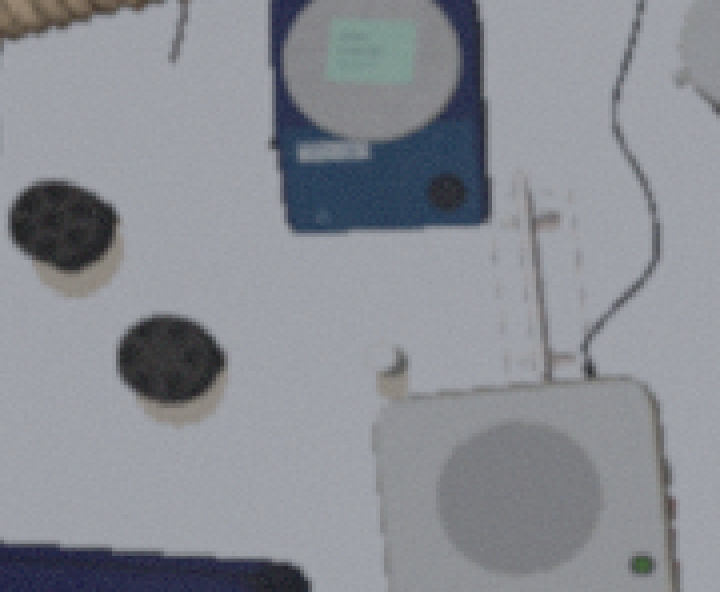

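```bash
python3 - <<'E'
from h import *
d=get('wrist');P=cloud(d)
for v in range(112,192,6): print(v,np.round(np.median(P[v:v+4,306:334].reshape(-1,3),axis=0),4))
print()
for u in range(290,352,5): print(u,np.round(np.median(P[132:168,u:u+4].reshape(-1,3),axis=0),4))
E
```

```text
112 [ 0.493  -0.2182  0.0252]
118 [ 0.4921 -0.2236  0.0251]
124 [ 0.4911 -0.2291  0.0229]
130 [ 0.4901 -0.2345  0.0231]
136 [ 0.4891 -0.2401  0.0228]
142 [ 0.4881 -0.2456  0.0234]
148 [ 0.4871 -0.2511  0.0236]
154 [ 0.4861 -0.2568  0.0235]
160 [ 0.485  -0.2625  0.0236]
166 [ 0.484  -0.2684  0.0231]
172 [ 0.4827 -0.2746  0.022 ]
178 [ 0.4819 -0.2799  0.025 ]
184 [ 0.4808 -0.2858  0.0249]
190 [ 0.4798 -0.2918  0.0249]

290 [ 0.4598 -0.2471  0.016 ]
295 [ 0.4645 -0.248   0.0161]
300 [ 0.4698 -0.2487  0.0223]
305 [ 0.4748 -0.249   0.0229]
310 [ 0.4796 -0.2497  0.0236]
315 [ 0.4843 -0.2506  0.0235]
320 [ 0.489  -0.2514  0.0234]
325 [ 0.4938 -0.2518  0.0237]
330 [ 0.4984 -0.2528  0.0228]
335 [ 0.5033 -0.2545  0.022 ]
340 [ 0.5082 -0.2558  0.0159]
345 [ 0.5131 -0.2568  0.0159]
350 [ 0.5179 -0.2576  0.0161]
```

Module checks: solid top at 0.0232 m against the block at 0.025 m. It is level, so it is seated. Next I look at the vial from above.

```bash
python3 -c "
from h import *
plan([.48,-.1,.44],down(90),6);plan([.50,.06,.44],down(100),5)"
```

```text
3.13 -0.59 -1.84 -0.001 0.000 -0.030 1; 3.14 -0.49 -1.83 -0.001 0.000 -0.030 1; 3.16 -0.40 -1.83 -0.001 0.000 -0.030 1; 3.17 -0.30 -1.83 -0.001 0.000 -0.030 1; 3.18 -0.21 -1.83 -0.001 0.000 -0.030 1; 3.18 -0.11 -1.83 -0.001 0.000 -0.030 1
6.97 -0.87 -2.21 -0.001 0.001 -0.070 1; 7.02 -0.38 -2.21 -0.001 0.001 -0.070 1; 7.03 0.12 -2.21 -0.001 0.001 -0.070 1; 7.00 0.61 -2.20 -0.001 0.001 -0.070 1; 6.94 1.11 -2.20 -0.001 0.001 -0.070 1
```

Call:
play_rows(
  targets="0 0 -3 0 0 0 1; 1.5 0 -3 0 0 0 1; 3.2 -0.5 -2.5 0 0 -0.03 1; 3.2 -0.5 -1.5 0 0 -0.03 1; 3.2 -0.4 -0.5 0 0 -0.03 1; 3.2 -0.3 0 0 0 -0.03 1; 3.2 -0.2 0 0 0 -0.03 1; 3.2 0 0 0 0 -0.03 1; 3.2 0 0 0 0 -0.03 1; 3.2 0 0 0 0 -0.03 1; 3.2 0 0 0 0 -0.03 1; 3 0 0 0 0 -0.03 1; 0 0 0 0 0 0 1; 0 0 0 0 0 0 1",
)

```text
time: 14.05
position: [0.4741, 0.0659, 0.4313]
tool_rot: [-2.043, -2.367, 0.01]
ft_force: [0.4, -0.1, -0.4]
grip_width: 0.999
```

```bash
python3 -c "
from h import *
rep()
d=get('wrist');cv2.imwrite('pics/w7.png',d['pixels'])"
```

```text
t 14.05 p [0.4741 0.0659 0.4313] psi 98.41 zax [-0.015  0.005 -1.   ] F [ 0.39 -0.06 -0.39] g 0.999 q [ 0.57 -0.03 -0.73  1.79 -0.03  1.39 -0.01]
```

View pics/w7.png

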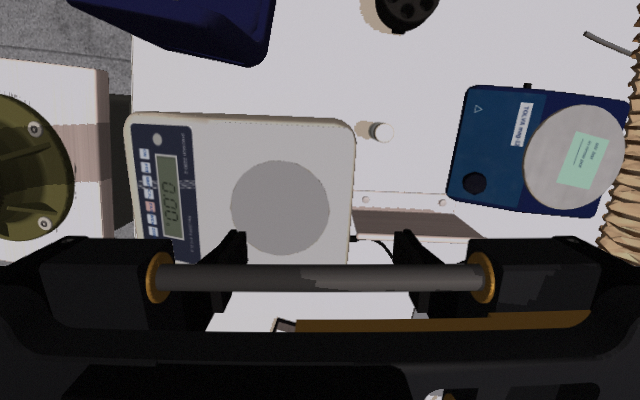

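Vial cap at (381,132). Balance far-left corner at (352,128). Guard top edge runs from about (357,211) to (450,212). Nearest holder is at (405,8).

```bash
python3 - <<'E'
from h import *
d=get('wrist');im=d['pixels'];P=cloud(d)
cv2.imwrite('pics/w7c.png',cv2.resize(im[90:250,330:500],None,fx=4.5,fy=3.7,interpolation=3))
sub=np.zeros(im.shape[:2],bool);sub[100:165,357:410]=1
m=sub&(P[...,2]>.04)&(P[...,2]<.07)
q=P[m];print("cap",len(q),np.round(np.percentile(q,[2,50,98],axis=0),4),cv2.minEnclosingCircle(q[q[:,2]>.045][:,:2].astype(np.float32)))
sub[:]=0;sub[100:240,340:480]=1
g=P[sub&(P[...,2]>.085)&(P[...,0]>.52)&(P[...,1]<.08)];print("guard",len(g),np.round(np.percentile(g,[1,50,99],axis=0),4));print(cv2.minAreaRect(g[:,:2].astype(np.float32)))
top=g[g[:,2]>.095];print(cv2.minAreaRect(top[:,:2].astype(np.float32)),np.percentile(top[:,2],[5,50,95]))
b=P[(P[...,2]>.07)&(P[...,2]<.12)&(P[...,0]<.515)&(P[...,0]>.3)&(P[...,1]>-.05)&(P[...,1]<.2)]
h=np.zeros_like(P[...,2],np.uint8)
mm=(P[...,2]>.07)&(P[...,2]<.12);mm[:, :125]=0;mm[:,358:]=0;mm[:105]=0;mm[238:]=0
b=P[mm];print("bal",np.round(np.percentile(b,[0.5,50,99.5],axis=0),4))
for y in np.arange(-.02,.15,.02):
    s=b[abs(b[:,1]-y)<.004]
    if len(s): print(round(y,2),np.round(s[:,0].max(),4),np.round(s[s[:,0]>s[:,0].max()-.01][:,2].max(),4))
print("top z max",np.percentile(b[:,2],[50,95,99.9]))
E
```

```text
cap 335 [[0.5239 0.1205 0.0452]
 [0.5341 0.131  0.0545]
 [0.5453 0.1414 0.0559]] ((0.5349509119987488, 0.1307884156703949), 0.011759794317185879)
guard 675 [[0.5208 0.0142 0.0852]
 [0.5886 0.0251 0.099 ]
 [0.66   0.0335 0.1021]]
((0.592257559299469, 0.026112224906682968), (0.14599882066249847, 0.007947410456836224), 7.92356538772583)
((0.5885065197944641, 0.02559014968574047), (0.13842439651489258, 0.007947410456836224), 7.92356538772583) [0.0966961  0.09992652 0.10163385]
bal [[ 0.3202 -0.0183  0.0702]
 [ 0.4167  0.0649  0.0777]
 [ 0.5081  0.1291  0.0935]]
-0.02 0.3633 0.0782
0.0 0.5129 0.0771
0.02 0.5213 0.1001
0.04 0.5097 0.0786
0.06 0.5069 0.0786
0.08 0.5049 0.0785
0.1 0.5028 0.0784
0.12 0.4984 0.0788
top z max [0.07767768 0.09259335 0.09401307]
```

View pics/w7c.png

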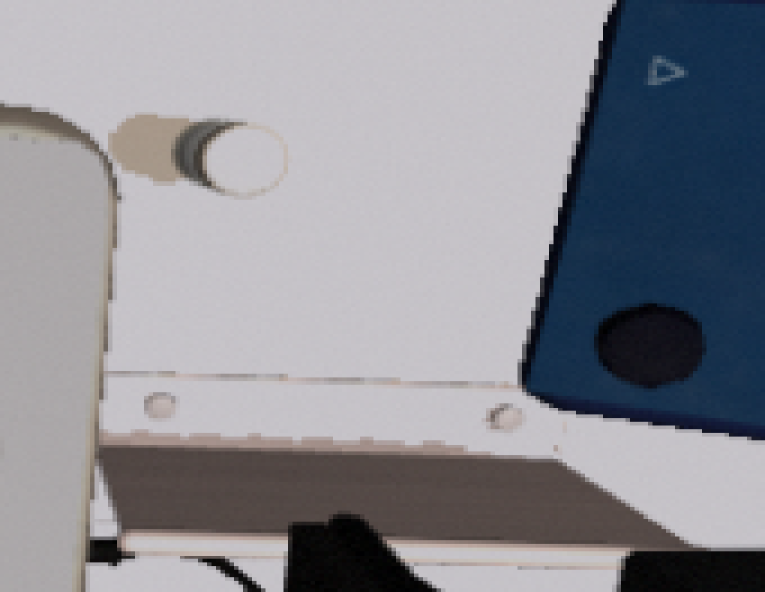

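```bash
python3 - <<'E'
from h import *
plan([.5349,.1308,.31],down(150),7,-.08)
d=get('wrist');P=cloud(d)
for u,v in [(475,180),(500,130),(460,110),(560,150)]: print(u,v,np.round(P[v,u],3))
E
```

```text
0.78 1.02 1.72 -0.001 -0.002 -0.129 -0.08; 0.65 1.11 1.73 -0.001 -0.002 -0.129 -0.08; 0.50 1.18 1.73 -0.001 -0.002 -0.129 -0.08; 0.35 1.23 1.73 -0.001 -0.002 -0.129 -0.08; 0.19 1.27 1.73 -0.001 -0.002 -0.129 -0.08; 0.03 1.28 1.73 -0.001 -0.002 -0.129 -0.08; -0.13 1.27 1.73 -0.001 -0.002 -0.129 -0.08
475 180 [0.659 0.092 0.053]
500 130 [0.675 0.156 0.048]
460 110 [0.641 0.174 0.001]
560 150 [0.738 0.144 0.072]
```

Call:
play_rows(
  targets="0.8 1.0 1.5 0 0 -0.129 -0.08; 0.65 1.1 1.5 0 0 -0.129 -0.08; 0.5 1.2 1.5 0 0 -0.129 -0.08; 0.35 1.25 1.5 0 0 -0.129 -0.08; 0.2 1.25 1.5 0 0 -0.129 -0.08; 0 1.3 1.5 0 0 -0.129 -0.08; -0.15 1.3 1.5 0 0 -0.129 -0.08; 0 0 0 0 0 0 -0.08; 0 0 0 0 0 0 -0.08",
)

```text
time: 15.32
position: [0.5395, 0.1221, 0.3216]
tool_rot: [-0.798, -3.021, 0.002]
ft_force: [0.2, -0.8, 0.1]
grip_width: 0.453
```

```bash
python3 -c "
from h import *
rep();plan([.5349,.1308,.30],down(150),2,-.08)
d=get('wrist');cv2.imwrite('pics/w8.png',d['pixels'])"
```

```text
t 15.32 p [0.5395 0.1221 0.3216] psi 150.39 zax [-0.017  0.003 -1.   ] F [ 0.24 -0.83  0.11] g 0.453 q [ 0.46  0.27 -0.83  1.77  0.21  1.21  0.62]
0.40 0.27 1.09 -0.003 -0.008 0.003 -0.08; 0.41 0.27 1.08 -0.003 -0.008 0.003 -0.08
```

View pics/w8.png

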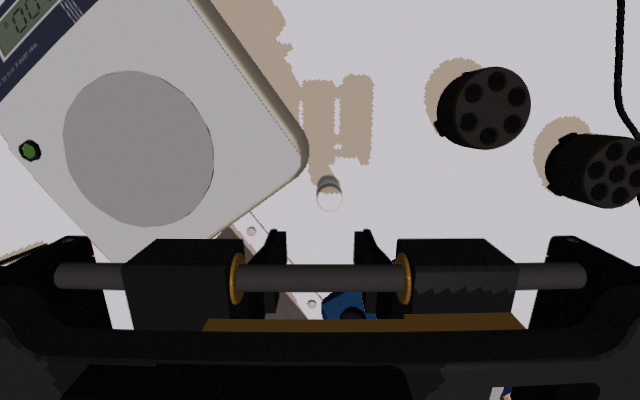

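Cap at (330,198), between and ahead of the fingers. The balance corner is at (303,160), clear on the left.

```bash
python3 - <<'E'
from h import *
d=get('wrist');im=d['pixels'];P=cloud(d)
sub=np.zeros(im.shape[:2],bool);sub[165:225,310:350]=1
q=P[sub&(P[...,2]>.047)&(P[...,2]<.07)];print(len(q),cv2.minEnclosingCircle(q[:,:2].astype(np.float32)),np.median(q,axis=0))
E
```

```text
565 ((0.5346412658691406, 0.1312658190727234), 0.011593734845519066) [0.53380294 0.13167783 0.05433283]
```

Call:
play_rows(
  targets="0.4 0.3 1 0 -0.008 0 -0.08; 0.4 0.3 1 0 -0.005 0 -0.08; 0 0 1.5 0 0 0 -0.08; 0 0 0 0 0 0 -0.08; 0 0 0 0 0 0 -0.08",
)

```text
time: 16.05
position: [0.5343, 0.1316, 0.2849]
tool_rot: [-0.804, -3.036, 0.01]
ft_force: [0.3, 0.3, -0.3]
grip_width: 0.461
```

```bash
python3 -c "
from h import *
rep();plan([.5347,.1311,.255],down(150),2,-.08)"
```

```text
t 16.05 p [0.5343 0.1316 0.2849] psi 150.34 zax [-0.003 -0.006 -1.   ] F [ 0.27  0.33 -0.3 ] g 0.461 q [ 0.43  0.3  -0.82  1.82  0.25  1.13  0.57]
-0.03 -0.00 1.50 -0.003 0.000 0.003 -0.08; -0.03 -0.01 1.50 -0.003 0.000 0.003 -0.08
```

Call:
play_rows(
  targets="-0.05 0 1.2 -0.003 0 0.003 -0.08; 0 0 1.2 -0.003 0 0 -0.08; 0 0 1.2 0 0 0 -0.08; 0 0 0 0 0 0 -0.08; 0 0 0 0 0 0 -0.08",
)

```text
time: 16.68
position: [0.535, 0.1308, 0.2462]
tool_rot: [-0.81, -3.035, -0.0]
ft_force: [-0.5, -0.4, 0.2]
grip_width: 0.46
```

```bash
python3 -c "
from h import *
rep();plan([.5347,.1311,.211],down(150),4,-.08)
d=get('wrist');cv2.imwrite('pics/w9.png',d['pixels'])
d=get('side');cv2.imwrite('pics/s9.png',cv2.resize(d['pixels'][90:230,200:390],None,fx=4,fy=4,interpolation=3))"
```

```text
t 16.68 p [0.535  0.1308 0.2462] psi 150.11 zax [-0.  0. -1.] F [-0.47 -0.38  0.23] g 0.46 q [ 0.41  0.35 -0.8   1.86  0.29  1.05  0.54]
0.01 0.00 0.88 -0.000 -0.000 0.000 -0.08; 0.01 0.00 0.88 -0.000 -0.000 0.000 -0.08; 0.01 0.00 0.88 -0.000 -0.000 0.000 -0.08; 0.01 0.00 0.88 -0.000 -0.000 0.000 -0.08
```

View pics/w9.png

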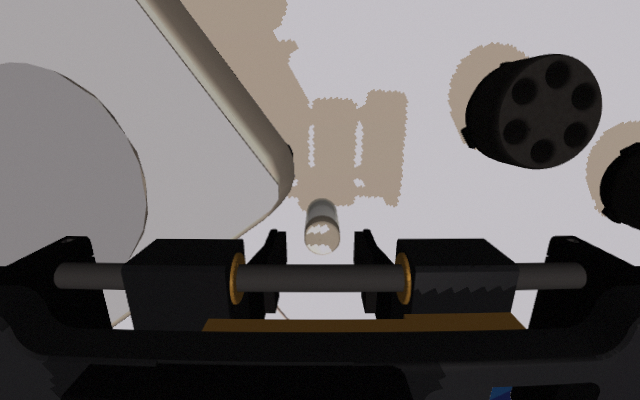

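View pics/s9.png

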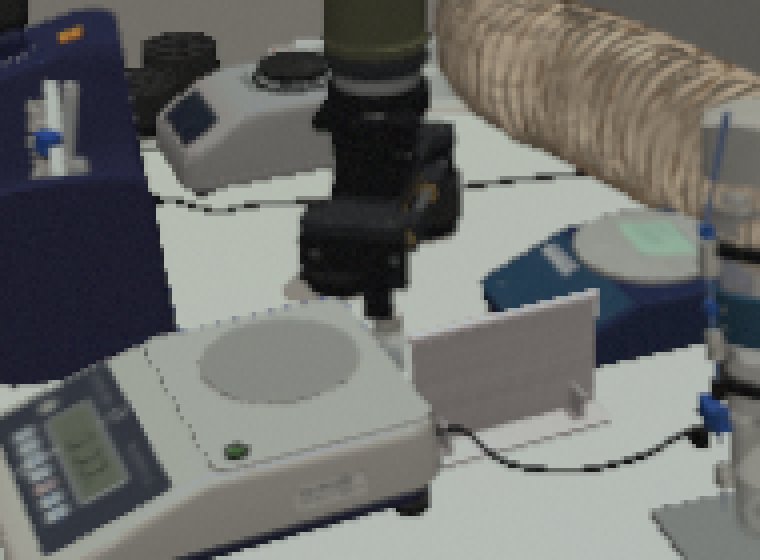

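Call:
play_rows(
  targets="0 0 0.9 0 0 0 -0.08; 0 0 0.9 0 0 0 -0.08; 0 0 0 0 0 0 -0.08",
)

```text
time: 17.15
position: [0.5351, 0.1307, 0.2275]
tool_rot: [0.81, 3.034, 0.0]
ft_force: [0.1, -0.5, -1.0]
grip_width: 0.463
```

Call:
play_rows(
  targets="0 0 0.8 0 0 0 -0.08; 0 0 0.7 0 0 0 -0.08; 0 0 0 0 0 0 -0.08; 0 0 0 0 0 0 -0.08",
)

```text
time: 17.65
position: [0.5352, 0.1308, 0.2113]
tool_rot: [0.81, 3.035, 0.0]
ft_force: [-0.2, 0.3, 0.5]
grip_width: 0.463
```

Height is right and nothing is touching. I close gently.

Call:
play_rows(
  targets="0 0 0 0 0 0 -1; 0 0 0 0 0 0 -1; 0 0 0 0 0 0 -1; 0 0 0 0 0 0 -1; 0 0 0 0 0 0 -1; 0 0 0 0 0 0 -1",
  newtons=10,
)

```text
time: 18.4
position: [0.5354, 0.1309, 0.2119]
tool_rot: [0.81, 3.033, 0.001]
ft_force: [-0.2, 0.7, -0.9]
grip_width: 0.259
```

Call:
play_rows(
  targets="0 0 -0.5 0 0 0 -1; 0 0 -1 0 0 0 -1; 0 0 -1.5 0 0 0 -1; 0 0 -2 0 0 0 -1; 0 0 -2 0 0 0 -1; 0 0 0 0 0 0 -1; 0 0 0 0 0 0 -1",
)

```text
time: 19.27
position: [0.5357, 0.1313, 0.2891]
tool_rot: [0.809, 3.03, 0.002]
ft_force: [0.4, 1.1, -0.9]
grip_width: 0.26
```

```bash
python3 -c "
from h import *
rep()
d=get('wrist');cv2.imwrite('pics/w10.png',d['pixels'])
d=get('side');cv2.imwrite('pics/s10.png',cv2.resize(d['pixels'][90:230,200:390],None,fx=4,fy=4,interpolation=3))"
```

```text
t 19.27 p [0.5357 0.1313 0.2891] psi 150.11 zax [ 0.006 -0.    -1.   ] F [ 0.39  1.06 -0.94] g 0.26 q [ 0.43  0.3  -0.83  1.82  0.24  1.13  0.57]
```

View pics/w10.png

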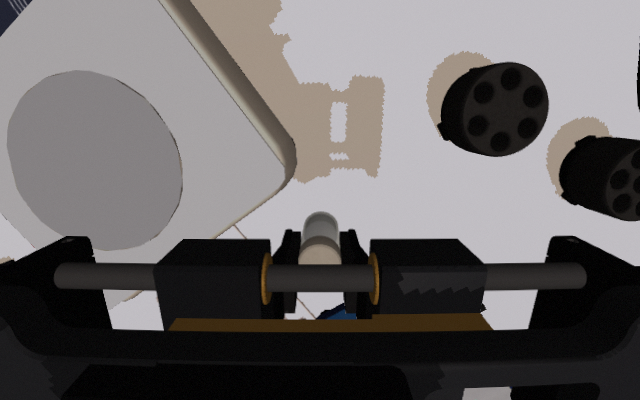

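View pics/s10.png

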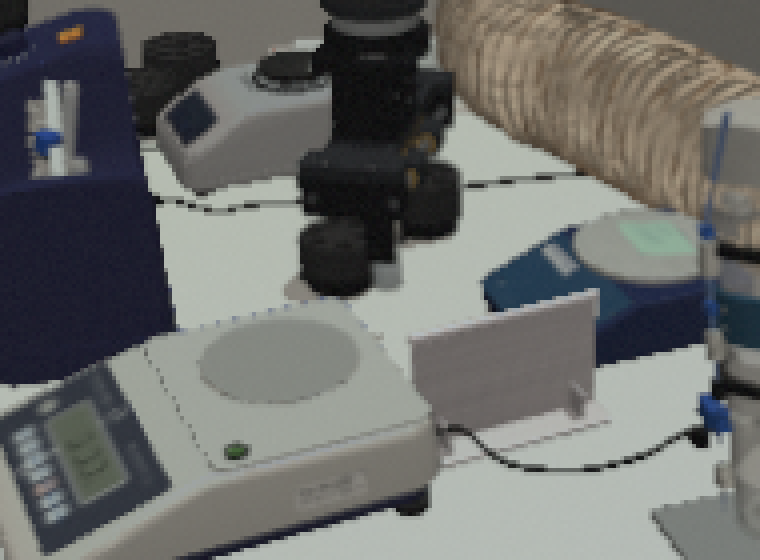

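The vial is held upright and clear of the table. I raise it and cross over the guard.

Call:
play_rows(
  targets="0 0 -2.2 0 0 0 -1; 0 0 -2.2 0 0 0 -1; 0 0 -2.2 0 0 0 -1; 0 0 -2.2 0 0 0 -1; 0 0 -1.8 0 0 0 -1; 0 0 0 0 0 0 -1; 0 0 0 0 0 0 -1",
)

```text
time: 20.25
position: [0.534, 0.1305, 0.3919]
tool_rot: [-0.807, -3.03, 0.002]
ft_force: [0.3, -0.7, -0.8]
grip_width: 0.26
```

```bash
python3 -c "
from h import *
rep();plan([.487,-.2523,.39],down(100),14,-1)"
```

```text
t 20.25 p [0.534  0.1305 0.3919] psi 150.16 zax [-0.006  0.    -1.   ] F [ 0.31 -0.73 -0.83] g 0.26 q [ 0.48  0.2  -0.85  1.69  0.15  1.32  0.64]
-1.07 -2.54 0.02 -0.000 -0.000 0.063 -1; -1.23 -2.47 0.01 -0.000 -0.000 0.063 -1; -1.38 -2.39 0.01 -0.000 -0.000 0.063 -1; -1.52 -2.30 0.01 -0.000 -0.000 0.063 -1; -1.66 -2.20 0.01 -0.000 -0.000 0.063 -1; -1.80 -2.09 0.01 -0.000 -0.000 0.063 -1; -1.93 -1.97 0.01 -0.000 -0.000 0.063 -1; -2.04 -1.85 0.01 -0.000 -0.000 0.063 -1; -2.16 -1.71 0.01 -0.000 -0.000 0.063 -1; -2.26 -1.58 0.01 -0.000 -0.000 0.063 -1; -2.35 -1.43 0.01 -0.000 -0.000 0.063 -1; -2.44 -1.28 0.01 -0.000 -0.000 0.063 -1; -2.51 -1.13 0.01 -0.000 -0.000 0.063 -1; -2.58 -0.97 0.01 -0.000 -0.000 0.063 -1
```

Call:
play_rows(
  targets="-1.05 -2.55 0 0 0 0.063 -1; -1.25 -2.45 0 0 0 0.063 -1; -1.4 -2.4 0 0 0 0.063 -1; -1.5 -2.3 0 0 0 0.063 -1; -1.65 -2.2 0 0 0 0.063 -1; -1.8 -2.1 0 0 0 0.063 -1; -1.95 -1.95 0 0 0 0.063 -1; -2.05 -1.85 0 0 0 0.063 -1",
)

```text
time: 21.25
position: [0.5021, -0.099, 0.3882]
tool_rot: [-1.569, -2.71, 0.006]
ft_force: [-0.2, 0.7, -0.7]
grip_width: 0.26
```

Call:
play_rows(
  targets="-2.15 -1.7 0 0 0 0.063 -1; -2.25 -1.6 0 0 0 0.063 -1; -2.35 -1.45 0 0 0 0.063 -1; -2.45 -1.3 0 0 0 0.063 -1; -2.5 -1.15 0 0 0 0.063 -1; -1.3 -0.5 0 0 0 0.063 -1; 0 0 0 0 0 0 -1; 0 0 0 0 0 0 -1",
)

```text
time: 22.25
position: [0.4739, -0.2632, 0.3875]
tool_rot: [-2.088, -2.333, 0.009]
ft_force: [0.2, -0.8, -0.0]
grip_width: 0.26
```

```bash
python3 -c "
from h import *
rep();plan([.4866,-.2523,.3],down(100),4,-1)
d=get('wrist');cv2.imwrite('pics/w11.png',d['pixels'])
d=get('side');cv2.imwrite('pics/s11.png',cv2.resize(d['pixels'][150:300,240:400],None,fx=4,fy=4,interpolation=3))"
```

```text
t 22.25 p [ 0.4739 -0.2632  0.3875] psi 96.34 zax [-0.012  0.003 -1.   ] F [ 0.22 -0.81 -0.03] g 0.26 q [ 0.91  0.13 -0.49  1.73  0.07  1.31  0.52]
0.23 0.37 2.19 -0.003 -0.001 -0.016 -1; 0.22 0.37 2.19 -0.003 -0.001 -0.016 -1; 0.22 0.37 2.19 -0.003 -0.001 -0.016 -1; 0.22 0.36 2.19 -0.003 -0.001 -0.016 -1
```

View pics/w11.png

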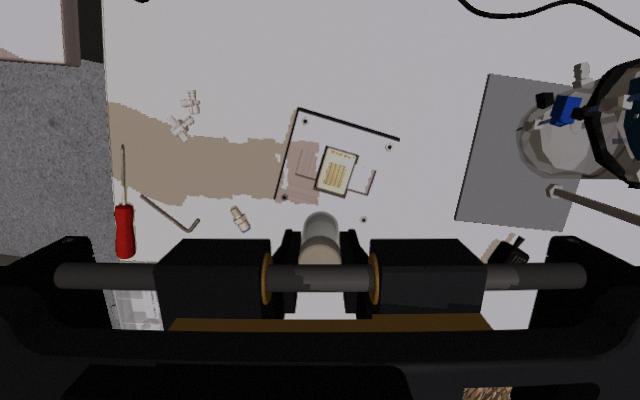

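View pics/s11.png

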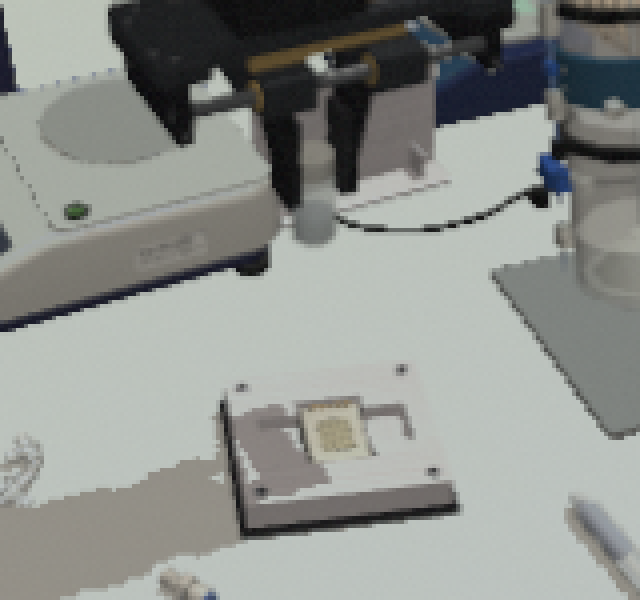

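Call:
play_rows(
  targets="0.4 0.7 2 -0.003 0 0 -1; 0.4 0.5 2 -0.003 -0.002 0 -1; 0 0 2 -0.003 -0.002 0 -1; 0 0 2 0 0 0 -1; 0 0 1.5 0 0 0 -1; 0 0 0 0 0 0 -1; 0 0 0 0 0 0 -1",
)

```text
time: 23.22
position: [0.4872, -0.2486, 0.2919]
tool_rot: [2.081, 2.35, -0.001]
ft_force: [0.3, 0.5, 0.0]
grip_width: 0.26
```

```bash
python3 -c "
from h import *
rep();plan([.4866,-.2523,.247],down(96),2,-1)"
```

```text
t 23.23 p [ 0.4872 -0.2486  0.2919] psi 96.95 zax [ 0.002 -0.002 -1.   ] F [0.29 0.51 0.01] g 0.26 q [ 0.87  0.22 -0.5   1.83  0.12  1.11  0.45]
-0.17 -0.05 2.24 0.001 0.001 0.008 -1; -0.18 -0.05 2.24 0.001 0.001 0.008 -1
```

Call:
play_rows(
  targets="-0.2 -0.05 1 0 0 0 -1; -0.15 -0.05 1 0 0 0 -1; 0 0 1 0 0 0 -1; 0 0 0.6 0 0 0 -1; 0 0 0 0 0 0 -1; 0 0 0 0 0 0 -1",
)

```text
time: 23.98
position: [0.487, -0.253, 0.2544]
tool_rot: [2.08, 2.348, -0.0]
ft_force: [0.1, -0.3, 0.8]
grip_width: 0.258
```

```bash
python3 -c "
from h import *
rep();plan([.4866,-.2523,.247],down(97),1,-1)"
```

```text
t 23.98 p [ 0.487  -0.253   0.2544] psi 96.91 zax [ 0.003 -0.003 -1.   ] F [ 0.15 -0.26  0.8 ] g 0.258 q [ 0.86  0.27 -0.49  1.86  0.15  1.04  0.44]
0.08 -0.03 0.74 0.003 0.003 -0.001 -1
```

Call:
play_rows(
  targets="0.05 0 0.35 0.002 0.002 0 -1; 0 0 0.3 0 0 0 -1; 0 0 0 0 0 0 -1; 0 0 0 0 0 0 -1; 0 0 0 0 0 0 -1",
)

```text
time: 24.6
position: [0.4873, -0.2526, 0.2482]
tool_rot: [2.081, 2.349, -0.0]
ft_force: [1.1, 0.2, 0.7]
grip_width: 0.262
```

```bash
python3 -c "
from h import *
rep()
d=get('wrist');cv2.imwrite('pics/w12.png',d['pixels'])
d=get('side');cv2.imwrite('pics/s12.png',cv2.resize(d['pixels'][200:300,265:380],None,fx=6,fy=6,interpolation=3))
# expected pixels of vial base, module top centre
K=np.array(d['intrinsics']);R=np.array(d['R']);t=np.array(d['t'])
for X in [(.4866,-.2523,.024),(.4866,-.2523,.0355),(.4866,-.2523,.0895)]:
    c=R@np.array(X)+t;x=c[:2]/c[2];x=x*(1+d['k1']*(x@x));u=K[:2,:2]@x+K[:2,2];print(X,np.round(u,1),np.round((u-[265,200])*6))
"
```

```text
t 24.6 p [ 0.4873 -0.2526  0.2482] psi 96.92 zax [ 0.002 -0.002 -1.   ] F [1.06 0.18 0.66] g 0.262 q [ 0.86  0.28 -0.49  1.87  0.15  1.03  0.43]
(0.4866, -0.2523, 0.024) [323.  257.1] [348. 343.]
(0.4866, -0.2523, 0.0355) [323.  253.5] [348. 321.]
(0.4866, -0.2523, 0.0895) [322.9 235.8] [347. 215.]
```

View pics/w12.png

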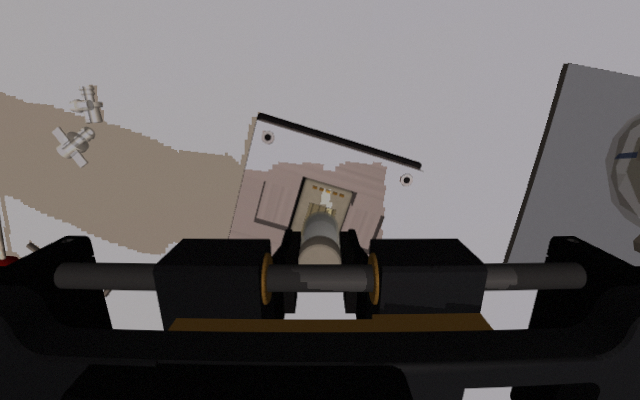

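View pics/s12.png

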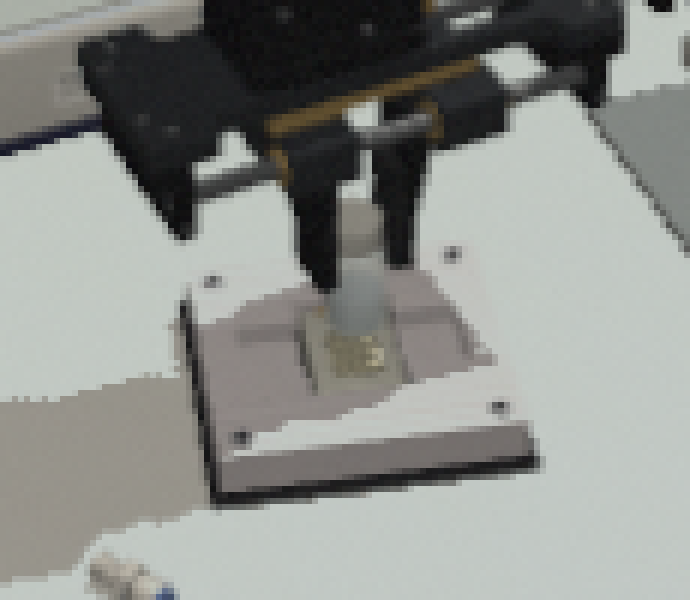

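```bash
python3 - <<'E'
from h import *
d=get('side');P=cloud(d);im=d['pixels']
for v in range(232,262,2):
    print(v,[ (u,*np.round(P[v,u],3).tolist()) for u in (318,325,331)])
print("module/nest ref", np.round(np.median(P[258:263,320:328].reshape(-1,3),axis=0),4), np.round(P[268,345],4))
E
```

```text
232 [(318, 0.47, -0.266, 0.115), (325, 0.534, -0.135, -0.001), (331, 0.504, -0.259, 0.101)]
234 [(318, 0.47, -0.267, 0.11), (325, 0.494, -0.247, 0.089), (331, 0.502, -0.263, 0.098)]
236 [(318, 0.47, -0.266, 0.104), (325, 0.491, -0.254, 0.089), (331, 0.503, -0.261, 0.091)]
238 [(318, 0.47, -0.265, 0.098), (325, 0.489, -0.261, 0.089), (331, 0.504, -0.259, 0.084)]
240 [(318, 0.47, -0.266, 0.092), (325, 0.488, -0.262, 0.084), (331, 0.503, -0.262, 0.08)]
242 [(318, 0.47, -0.267, 0.087), (325, 0.488, -0.263, 0.079), (331, 0.503, -0.262, 0.074)]
244 [(318, 0.47, -0.265, 0.08), (325, 0.488, -0.264, 0.074), (331, 0.504, -0.259, 0.066)]
246 [(318, 0.47, -0.264, 0.073), (325, 0.488, -0.262, 0.067), (331, 0.519, -0.221, 0.024)]
248 [(318, 0.471, -0.262, 0.065), (325, 0.488, -0.263, 0.061), (331, 0.516, -0.228, 0.024)]
250 [(318, 0.484, -0.224, 0.024), (325, 0.488, -0.264, 0.056), (331, 0.513, -0.236, 0.025)]
252 [(318, 0.482, -0.229, 0.022), (325, 0.488, -0.263, 0.048), (331, 0.512, -0.239, 0.021)]
254 [(318, 0.48, -0.236, 0.023), (325, 0.487, -0.264, 0.044), (331, 0.512, -0.239, 0.015)]
256 [(318, 0.477, -0.244, 0.024), (325, 0.493, -0.249, 0.023), (331, 0.51, -0.244, 0.013)]
258 [(318, 0.475, -0.25, 0.023), (325, 0.49, -0.257, 0.024), (331, 0.504, -0.26, 0.023)]
260 [(318, 0.473, -0.256, 0.023), (325, 0.488, -0.262, 0.023), (331, 0.502, -0.265, 0.021)]
module/nest ref [ 0.4844 -0.2611  0.0229] [ 0.5215 -0.3052  0.025 ]
```

Side depth shows the cap top at 0.089 m, so the underside is at about 0.035 m. That leaves roughly 11 mm of air over the module, and the vial is upright and centred. I hand the job in.

```bash
python3 -c "
from h import *
rep();print(np.abs(ctrl.get_state()['qd']).max());print(ctrl.close_job())"
```

```text
t 24.75 p [ 0.4873 -0.2526  0.2482] psi 96.92 zax [ 0.002 -0.002 -1.   ] F [-0.32 -0.7  -0.65] g 0.262 q [ 0.86  0.28 -0.49  1.87  0.15  1.03  0.43]
0.001233882705804486
the job is handed in; nothing more can be done
None
```

I seated the middle-sized module in the nest's pocket, carried the vial over the splash guard, and handed the job in at about 24.8 s. The gripper was holding the vial over the module at that point. No verdict was reported.

- **Module:** I pressed it with the closed fingers at about 19 N. Depth then read its top flat at about 0.023 m, against 0.025 m for the block, which is what a fully seated module should give.
- **Guard crossing:** The vial crossed with its underside at about 0.18 m, well above the 0.10 m top edge. No contact showed in the force readings.
- **Final hold:**
  - The vial is upright and still. Its underside is at about 0.035 m, roughly 11 mm above the module.
  - The tool is within 1 mm of the pocket centre by the arm and wrist-camera readings.
- **Disagreement:** The side camera alone put the vial axis about 5 mm off in x. It also showed the module shifted about 3 mm the same way, so I took most of that as calibration error; the remaining offset is about 1–2 mm.
- **Not checked:** I did not re-measure the holder, tube and fitting at the end. No move went near them and no unexpected forces showed.

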